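# Slide a steel disc home into a fixture's pocket

### The job

Take the steel disc from the red tray and set it down flat on the open loading end of the blue fixture (between the two yellow side strips). Then slide it slowly and gently along the plate, never lifting it over the guide rails or the pocket, in between the brass rails until it drops flat and fully home into the pocket, and let go of it. More than about 25 N on the disc or the fixture marks them, so never press or shove harder than that, and leave the screwdriver, the tin and the small bin alone.

Things in the scene. Friction and masses are not known exactly. Their poses are not given: they have to be found in the camera images.
- fixture: Fixture fixed to the bench: blue slab 372 x 150 mm, 12 mm thick, at x -180..192 mm, under a grey nest plate (118 mm wide, flat top 26 mm above the origin). Origin on the slab's underside; x is the sliding direction, from loading end to end stop; z up. The end stop (a blue bar across) has its face at x = 150 mm, its top 32 mm above the origin.
- loading (a point): Middle of the loading end, on the plate's top (fixture x = -80, y = 0): bare plate from fixture x -120 to -50 mm, no rails there. Yellow strips either side of it, 69 mm off, 26.5 mm above the fixture's origin.
- mouth (a point): Start of the parallel part of the two brass guide rails, midway between them, on the plate's top (fixture x = 5, y = 0). The rails stand 3 mm above the plate and are 58 mm apart from here to the end stop. A flared lead-in begins 30 mm before this point, about 80 mm wide there. From fixture x = 40 mm the rail mounts outside the rails are 3 mm high too.
- pocket_range (a point): Middle of the range in which the pocket may lie, on the plate's top (fixture x = 65, y = 0). The plate is clamped anew each time, so the one pocket's centre is within 20 mm of here along fixture x, at y = 0, to be found by feel or eye. Round, 59 mm across, 4 mm deep, black floor. A disc seated in it stands 8 mm above the plate and its wall stops further pushing.
- disc: Plain steel disc with a fine dark ring on its upper face, 56 mm across, 12 mm thick, about 0.15 to 0.3 kg; origin at the centre of its underside, z up. It starts lying flat in the tray. It slides on the plate with a friction of a few newtons at most.
- tray: Red lipped tray fixed to the bench, 150 x 140 mm; floor 6 mm above the bench, lip 5 mm thick and 10 mm high (4 mm above its floor). Origin at the centre of its underside.
- screwdriver: Screwdriver with an orange handle, 190 mm long, lying on the bench beyond the fixture; a bystander.
- tin: Yellow tin, 64 mm across and 70 mm high, standing beyond the fixture; a bystander. Origin at the centre of its underside.
- bin: Small open red bin, 100 x 90 x 55 mm, with small brass parts, standing beyond the fixture; a bystander. Origin at the centre of its underside.
Things that resemble listed ones, but are neither listed nor needed, are in the scene too. Of the things shaped like the disc, the steel one is meant.

How it is judged (in metres and radians):
On the way, in this order (a step that is already met when the one before it is completed fails the run):
1. the disc lies flat on the loading end of the plate (x of disc in the frame of fixture between -0.135 and -0.042 m and y of disc in the frame of fixture between -0.04 and 0.04 m and z of disc in the frame of fixture between 0.024 and 0.0275 m and angle between disc's own z axis and vertical below 0.08 rad), for 0.1 s.
2. the disc has been slid into the pocket and dropped home (z of disc in the frame of fixture between 0.019 and 0.0232 m and x of disc in the frame of fixture between 0.03 and 0.1 m and y of disc in the frame of fixture between -0.006 and 0.006 m and angle between disc's own z axis and vertical below 0.05 rad), for 0.2 s.
At the end, for the whole second after the job is handed in: The disc lies at rest in the pocket, its underside at least 2.8 mm below the plate's top (the pocket is 4 mm deep) and within 0.05 rad of level, let go of by the fingers; screwdriver, tin and bin are within 30 mm of where they stood (all of step 2 and contact force between the fingers and disc below 0.1 N and linear speed of disc below 0.01 m/s and distance of each of screwdriver, tin, bin from where it was at the start of the episode below 0.03 m); the robot touches nothing.
It fails at once if the disc is carried low (5 to 40 mm up) over the rails or the pocket instead of being slid (x of disc in the frame of fixture between -0.03 and 0.15 m and y of disc in the frame of fixture between -0.07 and 0.07 m and z of disc in the frame of fixture between 0.031 and 0.066 m).
It fails at once if the disc is pressed or shoved against the fixture with more than 25 N (contact force between disc and fixture above 25 N).
It fails at once if the fingers press on the fixture with more than 25 N (contact force between the fingers and fixture above 25 N).
It fails at once if the screwdriver, tin or bin is moved more than 30 mm (distance of any of screwdriver, tin, bin from where it was at the start of the episode above 0.03 m).
It also fails if it takes over 61 s, if anything falls off the work surface, if the arm or the gripper's body presses on something with over 40 N, if the wrist force passes 120 N, or if a joint passes its speed limit or range.

### The arm

A 6-joint arm with a two-finger parallel gripper is mounted at the origin on the work surface. World frame = base frame: x ahead of the robot, y to its left, z up, the work surface at z = 0. Lengths are in mm, angles in rad, forces in N, time in s.
With the tool pointing down it reaches from about 375 to 900 mm from the base axis. Payload 3.1 kg.
Tool frame: the origin (TCP) lies between the finger pads; the fingertips stand robot.nose_length ahead of it and the grasp point (between the pads) lies 8 mm behind it (robot.nose_length is the distance from the TCP to the fingertips, in mm); y points along the fingers, x is the direction in which the jaws open and shut, and the axes are right-handed (so a half turn about y gives the same grasp; the last joint's range is limited). The gripper opens to 85 mm and grips with 20 to 120 N. Pads are 22 mm wide; open, the fingers measure 114 mm over their backs; the gripper's body (76 mm by 85 mm) begins 54 mm behind the grasp point. The pads swing forward as they close: fully open they stand 13 mm farther back than shut.
Start: joints at [1.155, 0.527, 1.433, -0, 1.181, -0.178], TCP at [146.581, 607.545, 242.31] pointing down, gripper open.
Joint ranges: [-3.08, 3.08], [-0.75, 2.2], [0.22, 2.44], [-1.43, 4.57], [0, 2.65], [-2.85, 2.85]. Speed limits (rad/s): [2.79, 2.79, 3.14, 3.14, 3.14, 3.14].

### API

Orientations are given as a rotation vector (axis times angle).
In Python, from workcell import robot gives the robot as it stands.
- The arm moves only by the shell command python3 -m crank 'ROWS' [OPENING]. ROWS is JSON, a list of rows, each a list of 6 numbers: the shift along the tool's x, y, z in units of 25 mm (1.0 is 25 mm), then the turn, a rotation vector about the tool's x, y, z in units of 6 degrees (1.0 is 6 degrees). A call has 1 to 12 rows; each row is the pose to reach, as a shift and turn from the pose commanded when the call began, along the tool's axes at that moment; what a row does not reach only later rows make up. A row lasts 1/12 s, in which the tool goes at most 41.7 mm and 7.16 degrees, less where a joint would pass 70% of its speed; a pose out of reach is approached as far as the arm can. A call with a gripper value outside its range is refused whole. OPENING is the finger opening in mm, from 0 to 85.4, set as the call begins (- or left out, the last holds). The fingers move at their own pace and stop on an object; the grip force is fixed at half the most. Time passes only in rows, so rows that repeat a pose let the fingers close. It gives the time, the measured TCP pose, the force and the opening at its end, in the units of the state.
- robot.state(): the state, without advancing time (a new reading comes with each control period).
- robot.read_camera(name): name is "side" or "top" or "wrist"; returns the picture (420x560x3 uint8, red, green, blue); there is no depth.
- robot.camera_model(name): a dict with "vertical_fov" (degrees; the focal length in pixels is half the picture's height over the tangent of half this angle, whatever the lens; pixels are square), "cx", "cy" (the principal point, pixels), "xyz" and "rotation" of the camera in the world; the wrist camera has in their place "mount" (4x4, takes a point from camera to tool coordinates, whose origin is the TCP and whose axes are the tool frame's). Camera axes: x right, y down, z forward; pixel columns grow to the right and rows downward; lengths in mm; the calibration is good to about 2 mm. A picture is of the moment at which its call begins: read the wrist's pose just before it. camera_model takes no time and is no camera call.
- robot.hand_in(): hands the job in, once; it reports no verdict.
Trained networks look in the newest picture that a camera, given by its name, has taken for a name from the list of things; names that differ only in an ending like _2 or _b are one class to them, and where a whole thing is asked for, a point or a joint stands for the part that bears it (a point fixed in the world has none). Each returns a list of dicts, best first, with "confidence" (0 to 1); they miss things now and then, are a little off and sometimes report something else, mostly with a low value. They report only what shows in the picture. A call takes as long as a camera call. They do not tell look-alikes from the thing itself.
- robot.search_frame(camera, query): "point" ([x, y, z] in mm, in world coordinates, good to about 4 mm: the middle of the surface that is visible of it).
- robot.mark_of(camera, query): "point" ([x, y, z] in mm, in world coordinates, good to about 4 mm: a listed point, or the origin of a listed thing).
The state is a dict: "time": time; "q": joint angles; "qvel": joint speeds; "joint_efforts": joint torques, N m; "ee_pos": TCP position; "tcp_rot": TCP orientation; "wrist_force": force on the tool from outside, world axes, zero at the start; "wrist_torque": the same for the moment, N m; "grip_width": finger opening in mm.
Only numpy, scipy, OpenCV 4.12 (cv2) and the standard library are available. Lean on these libraries where they do the work, as an engineer would, in place of code of your own. Each camera call takes 0.05 s, during which the arm holds its last target. There are 200 camera calls.

## Working session

There is one attempt and no reset: what is moved stays moved. The work goes in short steps, Python scripts to look and compute and a shell command to move; the robot and the scene stay as the last step left them, time stands still between calls to the robot, and variables do not carry over. Pictures are saved under pics/ and viewed, about 8 in all and at most 12, crops included, and the job is handed in when it is done.

```bash
mkdir -p pics; ls
python3 - <<'E'
from workcell import robot
import cv2,numpy as np
print(robot.state(), robot.nose_length)
for c in ["side","top","wrist"]:
    im=robot.read_camera(c); cv2.imwrite(f"pics/{c}0.png",im[:,:,::-1]); print(c,robot.camera_model(c))
    for n in ["disc","tray","fixture","loading","mouth","pocket_range","tin","bin","screwdriver"]:
        try: print(c,n,[(np.round(d["point"],1).tolist(),round(d["confidence"],2)) for d in robot.mark_of(c,n)])
        except Exception as e: print(n,e)
t=cv2.imread("pics/top0.png");s=cv2.imread("pics/side0.png")
E
```

```text
pics
{'time': 0.0, 'q': array([ 1.15548070e+00,  5.28462117e-01,  1.43389631e+00, -3.53823205e-05,
        1.18137232e+00, -1.78498573e-01]), 'qvel': array([ 0.00222511, -0.00026201,  0.0004452 ,  0.00049856,  0.00057955,
        0.00262406]), 'joint_efforts': array([-6.56656302e-04, -4.42353666e+01, -1.78022504e+01, -3.75453328e-04,
        8.70369229e-03,  2.69465581e-06]), 'ee_pos': array([146.33070118, 606.92572461, 241.33797264]), 'tcp_rot': array([-1.31301409, -1.03159443,  1.03472194]), 'wrist_force': array([ 0.90864343, -0.83605693, -0.1696394 ]), 'wrist_torque': array([ 0.01999433, -0.05192387,  0.00311578]), 'grip_width': 85.33212317581058} 11.0
side {'vertical_fov': 51.59565447613721, 'cx': 284.64082818900664, 'cy': 205.2128941320015, 'xyz': array([304.59269306, 536.75857299, 911.20828405]), 'rotation': array([-0.61365724,  2.76100699, -0.94938749])}
side disc [([676.8, -351.3, 2.6], 0.68), ([568.6, -406.0, 0.2], 0.67), ([538.8, -272.8, 3.9], 0.64), ([408.4, -325.9, 3.7], 0.53)]
side tray [([544.9, -270.1, -0.5], 0.73), ([572.8, 35.5, 24.2], 0.26)]
side fixture [([551.4, 1
[... 994 characters left out ...]
.8, 183.4, -3.3], 0.73)]
top bin [([753.7, -203.8, -0.6], 0.75)]
top screwdriver [([764.2, -13.9, 2.9], 0.68)]
wrist {'vertical_fov': 69.08588037834775, 'cx': 281.9687950625202, 'cy': 209.47359682763795, 'mount': array([[ 9.99999511e-01, -5.65556635e-05, -9.87627557e-04,
         3.56142328e-01],
       [ 9.25738654e-04, -2.98447308e-01,  9.54425664e-01,
        -1.31193747e+02],
       [-3.48732962e-04, -9.54426111e-01, -2.98447109e-01,
         7.62163569e+01],
       [ 0.00000000e+00,  0.00000000e+00,  0.00000000e+00,
         1.00000000e+00]])}
wrist disc []
wrist tray []
wrist fixture []
wrist loading []
wrist mouth []
wrist pocket_range []
wrist tin []
wrist bin []
wrist screwdriver []
```

View top.

View pics/top0.png

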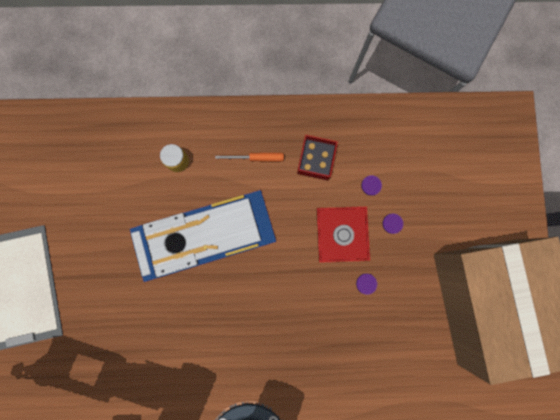

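Run:
```python
from workcell import robot
from scipy.spatial.transform import Rotation as R
import numpy as np
s=robot.state(); print(R.from_rotvec(s['tcp_rot']).as_matrix().round(3)); print(s['time'])
```

```text
[[ 0.235  0.    -0.972]
 [ 0.972 -0.     0.235]
 [-0.    -1.    -0.   ]]
1.5
```

```bash
cat > h.py <<'E'
from workcell import robot
from scipy.spatial.transform import Rotation as R
import numpy as np, cv2
def goto(p, yaw):
    """units from measured pose to TCP p, tool x heading yaw (deg), tool y down"""
    s=robot.state(); M=R.from_rotvec(s['tcp_rot']); c,d=np.cos(np.radians(yaw)),np.sin(np.radians(yaw))
    T=R.from_matrix(np.array([[c,0,-d],[d,0,c],[0,-1,0]]))
    print('t',round(s['time'],2),'at',s['ee_pos'].round(2),'F',s['wrist_force'].round(1),'w',round(s['grip_width'],1),
     'tilt/yaw',M.as_matrix()[:,1].round(3),round(float(np.degrees(np.arctan2(*M.as_matrix()[1::-1,0]))),2))
    if p is not None: print('shift',(M.inv().apply(np.array(p)-s['ee_pos'])/25).round(3),'turn',(np.degrees((M.inv()*T).as_rotvec())/6).round(3))
def cam(name, s=None):
    m=robot.camera_model(name); f=210/np.tan(np.radians(m['vertical_fov']/2))
    if name=='wrist':
        Rt=R.from_rotvec(s['tcp_rot']).as_matrix(); A=m['mount']; Rc=Rt@A[:3,:3]; t=Rt@A[:3,3]+s['ee_pos']
    else: Rc=R.from_rotvec(m['rotation']).as_matrix(); t=m['xyz']
    return f,m['cx'],m['cy'],Rc,t
def on_plane(C,uv,z):
    f,cx,cy,Rc,t=C; d=Rc@np.array([(uv[0]-cx)/f,(uv[1]-cy)/f,1]); return t+d*(z-t[2])/d[2]
def proj(C,P):
    f,cx,cy,Rc,t=C; q=Rc.T@(np.array(P)-t); return f*q[0]/q[2]+cx,f*q[1]/q[2]+cy
def tri(C1,u1,C2,u2):
    A=[];b=[]
    for (f,cx,cy,Rc,t),u in((C1,u1),(C2,u2)):
        d=Rc@np.array([(u[0]-cx)/f,(u[1]-cy)/f,1]); d/=np.linalg.norm(d); Q=np.eye(3)-np.outer(d,d); A.append(Q); b.append(Q@t)
    return np.linalg.solve(sum(A),sum(b))
E
python3 -m crank '[[-8.1,-0.4,-9.4,0,-4.77,0],[-8.1,-0.4,-9.4,0,-4.77,0],[-8.1,-0.4,-9.4,0,-4.77,0],[-8.1,-0.4,-9.4,0,-4.77,0],[-8.1,-0.4,-9.4,0,-4.77,0],[-8.1,-0.4,-9.4,0,-4.77,0],[-8.1,-0.4,-9.4,0,-4.77,0],[-8.1,-0.4,-9.4,0,-4.77,0],[-8.1,-0.4,-9.4,0,-4.77,0]]'
python3 -c "
from h import *
goto([510,100,260],105)"
```

```text
time: 2.25
ee_pos: [330.4, 352.3, 252.7]
tcp_rot: [-1.079, -1.397, 1.396]
wrist_force: [-0.3, -0.4, -0.5]
grip_width: 85.1
t 2.25 at [330.41 352.28 252.73] F [-0.3 -0.4 -0.5] w 85.1 tilt/yaw [ 0.002 -0.001 -1.   ] 104.74
shift [-11.587  -0.267  -4.38 ] turn [ 0.014 -0.043 -0.014]
```

```bash
python3 -m crank '[[-11.6,-0.27,-4.4,0,0,0],[-11.6,-0.27,-4.4,0,0,0],[-11.6,-0.27,-4.4,0,0,0],[-11.6,-0.27,-4.4,0,0,0],[-11.6,-0.27,-4.4,0,0,0],[-11.6,-0.27,-4.4,0,0,0],[-11.6,-0.27,-4.4,0,0,0],[-11.6,-0.27,-4.4,0,0,0],[-11.6,-0.27,-4.4,0,0,0],[-11.6,-0.27,-4.4,0,0,0]]'
python3 - <<'E'
from h import *
s=robot.state(); im=robot.read_camera('wrist'); cv2.imwrite('pics/w1.png',im[:,:,::-1]); np.savez('w1',p=s['ee_pos'],r=s['tcp_rot'])
goto([490,-280,220],105)
E
```

```text
time: 3.08
ee_pos: [509.3, 103.9, 258.9]
tcp_rot: [-1.073, -1.399, 1.398]
wrist_force: [-0.2, 0.9, 0.7]
grip_width: 85.0
t 3.13 at [508.35 104.8  258.79] F [0.3 1.6 0.5] w 85.1 tilt/yaw [-0.001  0.001 -1.   ] 105.03
shift [-14.677   1.54    4.699] turn [-0.011  0.006  0.011]
```

View pics/w1.png

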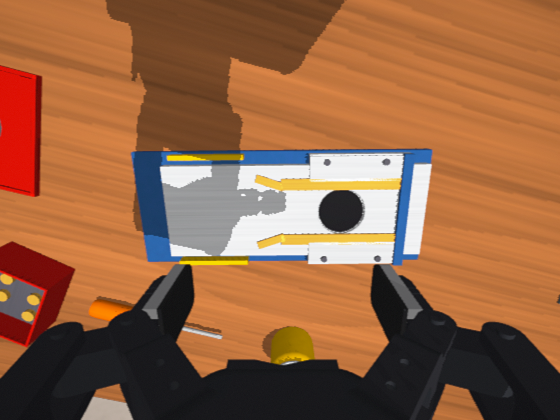

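```bash
cat > fix.py <<'E'
from h import *
z=np.load('w1.npz'); Cw=cam('wrist',{'ee_pos':z['p'],'tcp_rot':z['r']}); Ct=cam('top')
def ell(mask,near):
    cs,_=cv2.findContours(mask.astype(np.uint8),cv2.RETR_EXTERNAL,cv2.CHAIN_APPROX_NONE)
    cs=[c for c in cs if len(c)>20 and np.hypot(*(cv2.minEnclosingCircle(c)[0]-np.array(near)))<25]
    return cv2.fitEllipse(max(cs,key=cv2.contourArea))
res={}
for n,f,C,near in(('w','pics/w1.png',Cw,(341,210)),('t','pics/top0.png',Ct,(175,243))):
    im=cv2.imread(f); e=ell(im.max(2)<60,near); res[n]=e[0]
    print(n,'pocket',np.round(e[0],1),np.round(e[1],1),on_plane(C,e[0],24).round(1))
    b,g,r=[im[:,:,i].astype(int) for i in range(3)]
    blue=(b>r+50)&(b>g+30)
    h=np.zeros_like(blue)
    cs,_=cv2.findContours(blue.astype(np.uint8),cv2.RETR_EXTERNAL,cv2.CHAIN_APPROX_NONE)
    cs=[c for c in cs if len(c)>30 and abs(c[:,0]-np.array(near)).max()<250]
    pts=np.vstack(cs)[:,0]; P=np.array([on_plane(C,p,12)[:2] for p in pts],np.float32)
    R_=cv2.minAreaRect(P); print('slab',np.round(R_[0],1),np.round(R_[1],1),R_[2])
print('tri pocket',tri(Cw,res['w'],Ct,res['t']).round(1))
# rails: in wrist image
im=cv2.imread('pics/w1.png').astype(int); b,g,r=im[:,:,0],im[:,:,1],im[:,:,2]
m=(r-b>100)&(g>110)
for lo,hi in((176,196),(228,248)):
    v,u=np.nonzero(m); k=(v>lo)&(v<hi)&(u>292)&(u<392)
    c=[(x,v[k&(u==x)].mean()) for x in range(293,392) if (k&(u==x)).any()]
    P=np.array([on_plane(Cw,p,29)[:2] for p in c]); vx,vy,x0,y0=cv2.fitLine(P.astype(np.float32),cv2.DIST_HUBER,0,.01,.01).ravel()
    print('rail',np.round([x0,y0],1),np.degrees(np.arctan2(vy,vx)).round(2),P[[0,-1]].round(1).tolist())
for n in("fixture","loading","mouth","pocket_range"): print(n,[(np.round(d["point"],1).tolist(),round(d["confidence"],2)) for d in robot.mark_of('wrist',n)])
E
python3 fix.py
```

```text
w pocket [340.4 210.3] [39.5 42.4] [528.2 185.2  24. ]
slab [551.5 114.9] [156.  368.5] 15.341453552246094
t pocket [174.9 242.7] [18.  18.5] [527.9 185.7  24. ]
slab [548.1 113.2] [145.6 366.5] 15.413765907287598
tri pocket [527.9 185.1  25.2]
rail [497.  171.4] -75.21 [[510.0, 118.1], [480.0, 232.7]]
rail [555.3 218.9] -75.09 [[579.8, 137.5], [545.0, 257.7]]
fixture [([552.4, 106.6, -1.2], 0.84)]
loading [([573.0, 33.7, 21.4], 0.96)]
mouth []
pocket_range [([533.0, 171.0, 28.5], 0.72), ([756.0, 188.2, -2.4], 0.49)]
```

```bash
python3 -m crank '[[-14.7,1.5,4.7,0,0,0],[-14.7,1.5,4.7,0,0,0],[-14.7,1.5,4.7,0,0,0],[-14.7,1.5,4.7,0,0,0],[-14.7,1.5,4.7,0,0,0],[-14.7,1.5,4.7,0,0,0],[-14.7,1.5,4.7,0,0,0],[-14.7,1.5,4.7,0,0,0],[-14.7,1.5,4.7,0,0,0],[-14.7,1.5,4.7,0,0,0],[-14.7,1.5,4.7,0,0,0],[-14.7,1.5,4.7,0,0,0]]'
python3 - <<'E'
from h import *
goto([490,-280,220],105)
s=robot.state(); im=robot.read_camera('wrist'); cv2.imwrite('pics/w2.png',im[:,:,::-1]); np.savez('w2',p=s['ee_pos'],r=s['tcp_rot'])
for n in("disc","tray"): print(n,[(np.round(d["point"],1).tolist(),round(d["confidence"],2)) for d in robot.mark_of('wrist',n)])
E
```

```text
time: 4.33
ee_pos: [490.8, -280.4, 221.3]
tcp_rot: [-1.072, -1.4, 1.399]
wrist_force: [0.2, 1.4, -0.1]
grip_width: 85.4
t 4.33 at [ 490.81 -280.45  221.31] F [ 0.2  1.4 -0.1] w 85.4 tilt/yaw [-0.001  0.002 -1.   ] 105.02
shift [0.026 0.053 0.027] turn [-0.002  0.003  0.016]
disc [([540.5, -268.5, 9.2], 0.86), ([677.1, -357.0, -1.5], 0.81), ([563.3, -411.3, -0.3], 0.8), ([408.9, -324.9, 2.1], 0.67)]
tray []
```

View pics/w2.png

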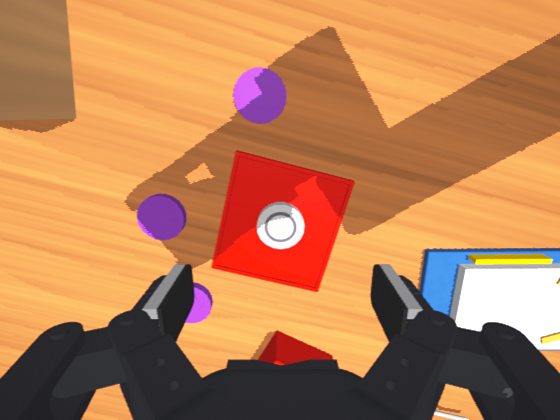

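```bash
cat > d.py <<'E'
from h import *
z=np.load('w2.npz'); Cw=cam('wrist',{'ee_pos':z['p'],'tcp_rot':z['r']}); Ct=cam('top')
u={}
for n,f,C,near in(('w','pics/w2.png',Cw,(280,226)),('t','pics/top0.png',Ct,(344,235))):
    im=cv2.imread(f).astype(int); m=((im.max(2)-im.min(2))<60)&(im.max(2)>70)
    k=np.zeros(m.shape,bool); k[near[1]-30:near[1]+30,near[0]-30:near[0]+30]=1
    if n=='t': k[:]=0; k[near[1]-18:near[1]+18,near[0]-18:near[0]+18]=1
    cs,_=cv2.findContours((m&k).astype(np.uint8),cv2.RETR_EXTERNAL,cv2.CHAIN_APPROX_NONE)
    e=cv2.fitEllipse(max(cs,key=cv2.contourArea)); u[n]=e[0]
    print(n,np.round(e[0],1),np.round(e[1],1),on_plane(C,e[0],17).round(1))
p=tri(Cw,u['w'],Ct,u['t']); print('tri',p.round(1))
q=on_plane(Cw,u['w'],17)
goto([q[0],q[1],90],105)
E
python3 d.py
```

```text
w [280.  225.2] [45.9 46.5] [ 537.6 -270.    17. ]
t [343.2 234.6] [20.  20.3] [ 538.2 -269.1   17. ]
tri [ 538.4 -269.7   14.6]
t 4.48 at [ 491.06 -278.93  221.7 ] F [ 0.2 -0.6 -0.1] w 85.9 tilt/yaw [-0.001  0.001 -1.   ] 105.19
shift [-0.149  5.267 -1.892] turn [-0.003  0.032  0.011]
```

```bash
python3 -m crank '[[-0.15,1.5,-1.9,0,0,0],[-0.15,3,-1.9,0,0,0],[-0.15,4.5,-1.9,0,0,0],[-0.15,6,-1.9,0,0,0],[-0.15,7.2,-1.9,0,0,0],[-0.15,7.2,-1.9,0,0,0],[-0.15,7.2,-1.9,0,0,0]]'
python3 - <<'E'
from h import *
for i in range(3):
    s=robot.state(); im=robot.read_camera('wrist'); goto([538,-269.7,20],105)
cv2.imwrite('pics/w3.png',im[:,:,::-1]); C=cam('wrist',s)
print(proj(C,[538,-269.7,18]))
E
```

```text
time: 5.07
ee_pos: [537.2, -270.2, 40.5]
tcp_rot: [-1.067, -1.401, 1.401]
wrist_force: [0.3, -0.7, 0.7]
grip_width: 85.5
t 5.12 at [ 538.62 -271.67   42.48] F [ 0.3 -0.1  0.5] w 85.2 tilt/yaw [ 0. -0. -1.] 105.15
shift [0.083 0.899 0.004] turn [ 0.004  0.025 -0.003]
t 5.17 at [ 539.42 -272.64   43.75] F [-0.2 -0.3  1. ] w 85.6 tilt/yaw [ 0.003 -0.002 -1.   ] 105.13
shift [0.131 0.95  0.026] turn [ 0.022  0.021 -0.027]
t 5.22 at [ 539.68 -273.19   44.39] F [-0.   0.4 -0.1] w 85.7 tilt/yaw [ 0.004 -0.003 -1.   ] 105.11
shift [0.156 0.975 0.031] turn [ 0.03   0.018 -0.039]
(np.float64(287.5731688871632), np.float64(254.09776247824564))
```

View pics/w3.png

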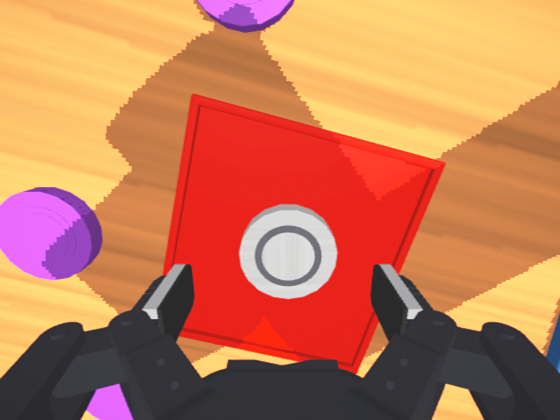

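```bash
python3 -m crank '[[0.08,0.3,0,0,0,0],[0.08,0.5,0,0,0,0],[0.08,0.6,0,0,0,0],[0.08,0.6,0,0,0,0],[0.08,0.6,0,0,0,0],[0.08,0.6,0,0,0,0]]'
python3 - <<'E'
from h import *
goto([538.2,-269.7,18],105)
E
```

```text
time: 5.72
ee_pos: [537.4, -270.8, 26.7]
tcp_rot: [-1.074, -1.4, 1.4]
wrist_force: [-0.4, -0.4, 0.5]
grip_width: 85.6
t 5.72 at [ 537.42 -270.84   26.69] F [-0.4 -0.4  0.5] w 85.6 tilt/yaw [ 0. -0. -1.] 105.04
shift [ 0.036  0.348 -0.042] turn [ 0.002  0.007 -0.002]
```

Close to 60 mm first, descending, then grip.

```bash
python3 -m crank '[[0.04,0.1,-0.04,0,0,0],[0.04,0.2,-0.04,0,0,0],[0.04,0.3,-0.04,0,0,0],[0.04,0.36,-0.04,0,0,0],[0.04,0.36,-0.04,0,0,0],[0.04,0.36,-0.04,0,0,0],[0.04,0.36,-0.04,0,0,0]]' 66
python3 - <<'E'
from h import *
goto([538.2,-269.7,18],105)
E
```

```text
time: 6.3
ee_pos: [538.1, -269.5, 17.5]
tcp_rot: [-1.073, -1.4, 1.4]
wrist_force: [0.9, -0.5, -0.3]
grip_width: 66.0
t 6.3 at [ 538.07 -269.48   17.52] F [ 0.9 -0.5 -0.3] w 66.0 tilt/yaw [-0.  0. -1.] 105.05
shift [-0.01  -0.019 -0.003] turn [-0.     0.008  0.   ]
```

```bash
python3 -m crank '[[0,0,0,0,0,0],[0,0,0,0,0,0],[0,0,0,0,0,0],[0,0,0,0,0,0],[0,0,0,0,0,0],[0,0,0,0,0,0]]' 50
python3 -m crank '[[0,-0.5,0,0,0,0],[0,-1,0,0,0,0],[0,-1.7,0,0,0,0],[0,-2.4,0,0,0,0],[0,-2.4,0,0,0,0],[0,-2.4,0,0,0,0]]'
python3 - <<'E'
from h import *
s=robot.state(); im=robot.read_camera('wrist'); cv2.imwrite('pics/w4.png',im[170:,100:470,::-1]); C=cam('wrist',s)
goto([571.5,27.1,120],105)
print(s['joint_efforts'].round(2))
E
```

```text
time: 6.8
ee_pos: [538.2, -269.7, 18.3]
tcp_rot: [-1.074, -1.4, 1.4]
wrist_force: [-1.1, -0.6, 5.6]
grip_width: 52.9
time: 7.3
ee_pos: [538.8, -269.9, 79.0]
tcp_rot: [-1.077, -1.401, 1.401]
wrist_force: [-0.5, 0.7, -4.0]
grip_width: 53.0
t 7.35 at [ 538.   -269.39   77.85] F [-0.4  0.1 -2.6] w 53.0 tilt/yaw [ 0. -0. -1.] 105.05
shift [11.104 -1.689 -4.375] turn [ 0.003  0.009 -0.004]
[ 6.000e-02 -4.862e+01 -1.243e+01  1.000e-02 -2.000e-02  0.000e+00]
```

View pics/w4.png

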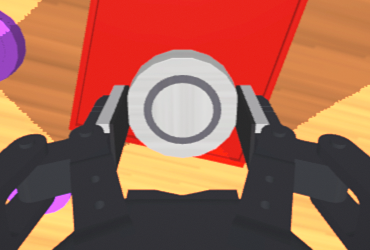

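```bash
python3 -m crank '[[0.6,-0.8,-0.24,0,0,0],[1.6,-1.2,-0.6,0,0,0],[2.8,-1.6,-1.1,0,0,0],[4.1,-1.6,-1.6,0,0,0],[5.4,-1.6,-2.1,0,0,0],[6.7,-1.6,-2.6,0,0,0],[8,-1.6,-3.15,0,0,0],[9.2,-1.6,-3.6,0,0,0],[10.2,-1.6,-4,0,0,0],[10.8,-1.6,-4.25,0,0,0],[11.1,-1.6,-4.37,0,0,0],[11.1,-1.6,-4.37,0,0,0]]'
python3 -m crank '[[0,0.4,0,0,0,0],[0,0.9,0,0,0,0],[0,1.5,0,0,0,0],[0,2,0,0,0,0],[0,2.3,0,0,0,0],[0,2.4,0,0,0,0],[0,2.4,0,0,0,0],[0,2.4,0,0,0,0]]'
python3 - <<'E'
from h import *
goto([571.5,27.1,40],105)
s=robot.state(); im=robot.read_camera('wrist'); cv2.imwrite('pics/w5.png',im[:,:,::-1]);np.savez('w5',p=s['ee_pos'],r=s['tcp_rot'])
im=robot.read_camera('side'); cv2.imwrite('pics/s5.png',im[:,:,::-1])
goto([571.5,27.1,40],105)
E
```

```text
time: 8.35
ee_pos: [570.7, 28.7, 116.5]
tcp_rot: [-1.07, -1.401, 1.402]
wrist_force: [-0.4, -0.0, -2.9]
grip_width: 53.2
time: 9.02
ee_pos: [571.7, 26.2, 57.6]
tcp_rot: [-1.074, -1.399, 1.399]
wrist_force: [0.4, 0.8, -2.4]
grip_width: 52.8
t 9.02 at [571.71  26.2   57.56] F [ 0.4  0.8 -2.4] w 52.8 tilt/yaw [ 0. -0. -1.] 105.0
shift [ 0.037  0.702 -0.001] turn [ 0.002  0.    -0.002]
t 9.12 at [572.08  26.5   58.2 ] F [-0.3  0.6 -3.3] w 52.9 tilt/yaw [ 0.001 -0.    -1.   ] 105.03
shift [0.03  0.728 0.017] turn [ 0.013  0.005 -0.006]
```

View pics/w5.png

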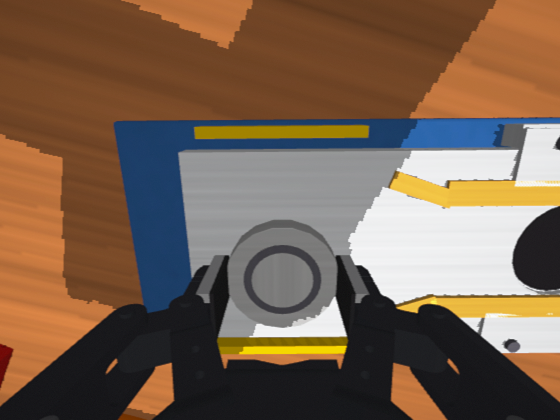

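```bash
python3 -m crank '[[0,0.15,0,0,0,0],[0,0.35,0,0,0,0],[0,0.5,0,0,0,0],[0,0.6,0,0,0,0],[0,0.66,0,0,0,0],[0,0.68,0,0,0,0],[0,0.68,0,0,0,0],[0,0.68,0,0,0,0]]'
python3 -m crank '[[0,0.02,0,0,0,0],[0,0.04,0,0,0,0],[0,0.04,0,0,0,0],[0,0.04,0,0,0,0]]'
```

```text
time: 9.78
ee_pos: [571.6, 26.9, 40.6]
tcp_rot: [-1.073, -1.4, 1.4]
wrist_force: [0.9, 0.1, -3.6]
grip_width: 53.1
time: 10.12
ee_pos: [571.5, 26.9, 39.6]
tcp_rot: [-1.073, -1.4, 1.4]
wrist_force: [0.4, -0.3, -3.4]
grip_width: 53.0
```

```bash
python3 -m crank '[[0,0.02,0,0,0,0],[0,0.03,0,0,0,0],[0,0.03,0,0,0,0],[0,0.03,0,0,0,0]]'
```

```text
time: 10.45
ee_pos: [571.5, 26.9, 38.8]
tcp_rot: [-1.073, -1.4, 1.4]
wrist_force: [0.8, -0.9, -2.6]
grip_width: 52.8
```

```bash
python3 -m crank '[[0,0.01,0,0,0,0],[0,0.02,0,0,0,0],[0,0.02,0,0,0,0],[0,0.02,0,0,0,0]]'
```

```text
time: 10.78
ee_pos: [571.5, 26.9, 38.4]
tcp_rot: [-1.073, -1.4, 1.4]
wrist_force: [0.1, 0.2, -0.8]
grip_width: 52.9
```

```bash
python3 -m crank '[[0,0,0,0,0,0],[0,0,0,0,0,0],[0,0,0,0,0,0],[0,0,0,0,0,0]]' 58
python3 - <<'E'
from h import *
s=robot.state(); im=robot.read_camera('wrist'); cv2.imwrite('pics/w6.png',im[:,:,::-1]);np.savez('w6',p=s['ee_pos'],r=s['tcp_rot'])
C=cam('wrist',s); 
g=cv2.GaussianBlur(im,(3,3),0); 
n=np.array([np.cos(np.radians(15)),np.sin(np.radians(15))]); uu=np.array([-n[1],n[0]])
goto([*(559*n+uu*(42.2-79-40)),40],105)
print([ (np.round(d["point"],1).tolist(),round(d["confidence"],2)) for d in robot.mark_of('wrist','disc')])
E
```

```text
time: 11.12
ee_pos: [571.8, 26.9, 38.5]
tcp_rot: [-1.074, -1.4, 1.4]
wrist_force: [0.3, -0.6, -0.7]
grip_width: 58.3
t 11.17 at [571.72  26.87  38.49] F [0.  1.1 0.1] w 57.6 tilt/yaw [ 0.001 -0.    -1.   ] 105.05
shift [ 1.809 -0.061  0.006] turn [ 0.005  0.008 -0.002]
[([574.4, 26.2, 27.4], 0.6)]
```

View pics/w6.png

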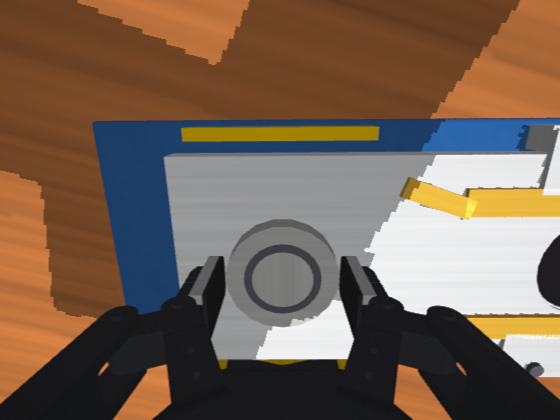

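Run:
```python
from h import *
m=robot.camera_model('wrist'); C=(210/np.tan(np.radians(m['vertical_fov']/2)),m['cx'],m['cy'],m['mount'][:3,:3],m['mount'][:3,3])
for y in(-20,-8,0,5,7,9,11,13):
  print(y,[np.round(proj(C,[x,y,zz])).tolist() for x in(-29,29) for zz in(11,-11)])
im=cv2.imread('pics/w6.png'); cv2.imwrite('pics/w6c.png',cv2.resize(im[240:350,180:390],None,fx=3.6,fy=3.6,interpolation=cv2.INTER_NEAREST))
```

```text
-20 [[211.0, 280.0], [215.0, 325.0], [352.0, 280.0], [349.0, 325.0]]
-8 [[217.0, 266.0], [220.0, 308.0], [346.0, 266.0], [343.0, 308.0]]
0 [[221.0, 258.0], [223.0, 298.0], [343.0, 258.0], [340.0, 298.0]]
5 [[222.0, 253.0], [225.0, 293.0], [341.0, 253.0], [338.0, 293.0]]
7 [[223.0, 252.0], [226.0, 290.0], [340.0, 252.0], [338.0, 290.0]]
9 [[224.0, 250.0], [226.0, 288.0], [339.0, 250.0], [337.0, 288.0]]
11 [[225.0, 248.0], [227.0, 286.0], [339.0, 248.0], [336.0, 286.0]]
13 [[225.0, 247.0], [228.0, 284.0], [338.0, 247.0], [336.0, 284.0]]
```

View pics/w6c.png

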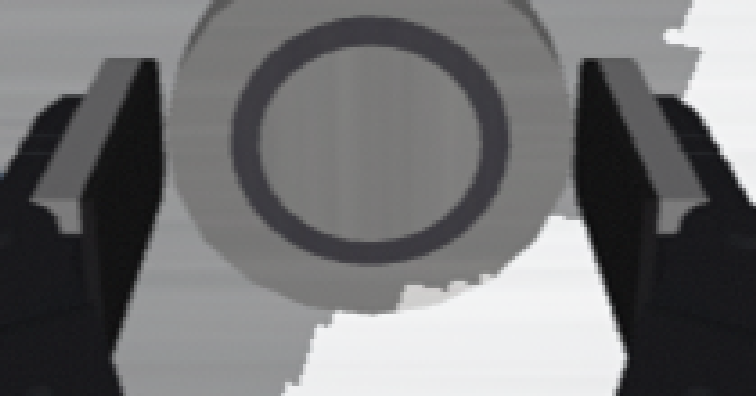

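```bash
python3 -m crank '[[0,0.04,0,0,0,0],[0,0.08,0,0,0,0],[0,0.1,0,0,0,0],[0,0.1,0,0,0,0],[0,0.1,0,0,0,0]]'
python3 -m crank '[[0,0.02,0,0,0,0],[0,0.04,0,0,0,0],[0,0.06,0,0,0,0],[0,0.06,0,0,0,0],[0,0.06,0,0,0,0]]'
python3 -c "
from h import *
goto(None,0)"
```

```text
time: 11.63
ee_pos: [571.4, 26.9, 35.7]
tcp_rot: [-1.073, -1.4, 1.4]
wrist_force: [0.2, -0.2, 0.0]
grip_width: 57.9
time: 12.05
ee_pos: [571.4, 26.9, 34.3]
tcp_rot: [-1.073, -1.4, 1.4]
wrist_force: [0.6, 0.4, 0.7]
grip_width: 58.1
t 12.05 at [571.43  26.9   34.26] F [0.6 0.4 0.7] w 58.1 tilt/yaw [-0.  0. -1.] 105.05
```

```bash
python3 -m crank '[[0.04,0,0,0,0,0],[0.12,0,0,0,0,0],[0.22,0,0,0,0,0],[0.34,0,0,0,0,0],[0.46,0,0,0,0,0],[0.58,0,0,0,0,0],[0.7,0,0,0,0,0],[0.82,0,0,0,0,0],[0.94,0,0,0,0,0],[1.06,0,0,0,0,0],[1.18,0,0,0,0,0],[1.3,0,0,0,0,0]]'
python3 -m crank '[[0.12,0,0,0,0,0],[0.24,0,0,0,0,0],[0.36,0,0,0,0,0],[0.48,0,0,0,0,0],[0.6,0,0,0,0,0],[0.72,0,0,0,0,0],[0.84,0,0,0,0,0],[0.96,0,0,0,0,0],[1.06,0,0,0,0,0],[1.14,0,0,0,0,0],[1.18,0,0,0,0,0],[1.2,0,0,0,0,0]]'
python3 - <<'E'
from h import *
s=robot.state(); im=robot.read_camera('wrist'); cv2.imwrite('pics/w7.png',im[:,:,::-1])
n=np.array([np.cos(np.radians(15)),np.sin(np.radians(15))]); uu=np.array([-n[1],n[0]])
goto([*(558.9*n+uu*42.2),34.3],105)
E
```

```text
time: 13.05
ee_pos: [563.0, 58.6, 34.3]
tcp_rot: [-1.073, -1.4, 1.4]
wrist_force: [0.2, -2.7, -0.9]
grip_width: 57.9
time: 14.05
ee_pos: [555.2, 87.4, 34.3]
tcp_rot: [-1.073, -1.4, 1.4]
wrist_force: [-0.3, -2.1, 0.3]
grip_width: 58.2
t 14.1 at [555.17  87.44  34.31] F [ 0.7 -1.4 -0.3] w 58.0 tilt/yaw [-0.  0. -1.] 105.06
shift [ 4.057e+00  1.000e-03 -5.000e-03] turn [-0.001  0.01   0.001]
```

View pics/w7.png

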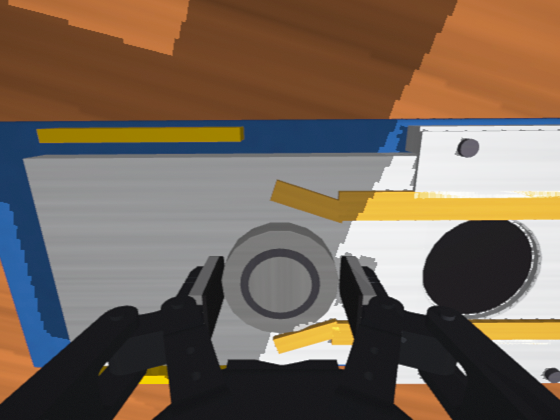

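```bash
python3 -m crank '[[0.04,0,0,0,0,0],[0.1,0,0,0,0,0],[0.17,0,0,0,0,0],[0.24,0,0,0,0,0],[0.31,0,0,0,0,0],[0.38,0,0,0,0,0],[0.45,0,0,0,0,0],[0.52,0,0,0,0,0],[0.6,0,0,0,0,0]]'
```

```text
time: 14.85
ee_pos: [551.3, 101.9, 34.3]
tcp_rot: [-1.073, -1.4, 1.4]
wrist_force: [0.6, -2.4, 0.6]
grip_width: 58.0
```

```bash
python3 -m crank '[[0.06,0,0,0,0,0],[0.12,0,0,0,0,0],[0.18,0,0,0,0,0],[0.24,0,0,0,0,0],[0.3,0,0,0,0,0],[0.36,0,0,0,0,0],[0.42,0,0,0,0,0],[0.48,0,0,0,0,0],[0.54,0,0,0,0,0],[0.6,0,0,0,0,0]]'
```

```text
time: 15.68
ee_pos: [547.4, 116.2, 34.3]
tcp_rot: [-1.073, -1.4, 1.4]
wrist_force: [0.2, -2.8, 0.9]
grip_width: 58.0
```

```bash
python3 -m crank '[[0.06,0,0,0,0,0],[0.12,0,0,0,0,0],[0.18,0,0,0,0,0],[0.24,0,0,0,0,0],[0.3,0,0,0,0,0],[0.36,0,0,0,0,0],[0.42,0,0,0,0,0],[0.48,0,0,0,0,0],[0.54,0,0,0,0,0],[0.6,0,0,0,0,0]]'
python3 -c "
from h import *
goto([*(558.9*np.array([.9659,.2588])+42.2*np.array([-.2588,.9659])),34.3],105)"
```

```text
time: 16.52
ee_pos: [543.5, 130.9, 34.3]
tcp_rot: [-1.073, -1.4, 1.4]
wrist_force: [0.9, -1.8, 1.1]
grip_width: 57.7
t 16.52 at [543.54 130.88  34.34] F [ 0.9 -1.8  1.1] w 57.7 tilt/yaw [ 0.  0. -1.] 105.06
shift [ 2.258e+00  2.000e-03 -2.000e-03] turn [ 0.001  0.009 -0.   ]
```

```bash
python3 -m crank '[[0.06,0,0,0,0,0],[0.12,0,0,0,0,0],[0.18,0,0,0,0,0],[0.24,0,0,0,0,0],[0.3,0,0,0,0,0],[0.36,0,0,0,0,0],[0.42,0,0,0,0,0],[0.48,0,0,0,0,0],[0.54,0,0,0,0,0],[0.6,0,0,0,0,0],[0.66,0,0,0,0,0],[0.72,0,0,0,0,0]]'
```

```text
time: 17.52
ee_pos: [538.8, 148.2, 34.3]
tcp_rot: [-1.073, -1.4, 1.4]
wrist_force: [0.3, -2.1, -0.4]
grip_width: 58.3
```

```bash
python3 -m crank '[[0.06,0,0,0,0,0],[0.12,0,0,0,0,0],[0.18,0,0,0,0,0],[0.24,0,0,0,0,0],[0.3,0,0,0,0,0],[0.36,0,0,0,0,0],[0.42,0,0,0,0,0],[0.48,0,0,0,0,0],[0.54,0,0,0,0,0],[0.6,0,0,0,0,0],[0.66,0,0,0,0,0],[0.72,0,0,0,0,0]]'
```

```text
time: 18.52
ee_pos: [534.2, 165.6, 34.3]
tcp_rot: [-1.073, -1.4, 1.4]
wrist_force: [1.2, -1.4, -0.0]
grip_width: 57.8
```

```bash
python3 -m crank '[[0.04,0,0,0,0,0],[0.08,0,0,0,0,0],[0.12,0,0,0,0,0],[0.16,0,0,0,0,0],[0.2,0,0,0,0,0],[0.24,0,0,0,0,0],[0.28,0,0,0,0,0],[0.32,0,0,0,0,0],[0.36,0,0,0,0,0],[0.4,0,0,0,0,0]]'
python3 -c "
from h import *
goto([*(558.9*np.array([.9659,.2588])+42.2*np.array([-.2588,.9659])),34.3],105)
cv2.imwrite('pics/w8.png',robot.read_camera('wrist')[:,:,::-1])"
```

```text
time: 19.35
ee_pos: [531.7, 175.2, 34.3]
tcp_rot: [-1.073, -1.4, 1.4]
wrist_force: [0.9, -3.1, 1.0]
grip_width: 58.1
t 19.35 at [531.65 175.19  34.35] F [ 0.9 -3.1  1. ] w 58.1 tilt/yaw [ 0. -0. -1.] 105.05
shift [ 0.423  0.002 -0.001] turn [ 0.001  0.009 -0.001]
```

View pics/w8.png

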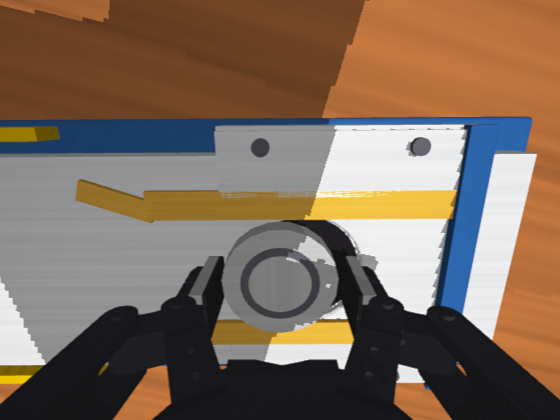

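```bash
python3 -m crank '[[0.03,0,0,0,0,0],[0.06,0,0,0,0,0],[0.09,0,0,0,0,0],[0.12,0,0,0,0,0],[0.15,0,0,0,0,0],[0.18,0,0,0,0,0],[0.2,0,0,0,0,0],[0.22,0,0,0,0,0],[0.24,0,0,0,0,0],[0.26,0,0,0,0,0],[0.28,0,0,0,0,0],[0.3,0,0,0,0,0]]'
```

```text
time: 20.4
ee_pos: [529.9, 182.4, 34.4]
tcp_rot: [-1.074, -1.4, 1.4]
wrist_force: [0.7, -1.2, 1.8]
grip_width: 57.9
```

```bash
python3 -m crank '[[0.02,0,0,0,0,0],[0.04,0,0,0,0,0],[0.06,0,0,0,0,0],[0.08,0,0,0,0,0],[0.08,0,0,0,0,0]]'
```

```text
time: 20.82
ee_pos: [528.4, 184.6, 33.9]
tcp_rot: [-1.072, -1.399, 1.4]
wrist_force: [0.1, -0.4, 0.5]
grip_width: 57.9
```

```bash
python3 -m crank '[[0.01,0,0,0,0,0],[0.02,0,0,0,0,0],[0.03,0,0,0,0,0],[0.04,0,0,0,0,0],[0.04,0,0,0,0,0]]'
python3 - <<'E'
from h import *
goto(None,0)
n=np.array([.9659,.2588]);u=np.array([-.2588,.9659]);print((robot.state()['ee_pos'][:2]@np.c_[n,u]).round(2))
im=robot.read_camera('wrist')
cv2.imwrite('pics/w9.png',cv2.resize(im[200:360,180:390,::-1],None,fx=3,fy=3))
E
```

```text
time: 21.23
ee_pos: [528.9, 185.4, 34.3]
tcp_rot: [-1.073, -1.4, 1.4]
wrist_force: [0.1, 0.8, -0.1]
grip_width: 58.2
t 21.23 at [528.88 185.37  34.32] F [ 0.1  0.8 -0.1] w 58.2 tilt/yaw [-0.  0. -1.] 105.05
[558.82  42.18]
```

View pics/w9.png

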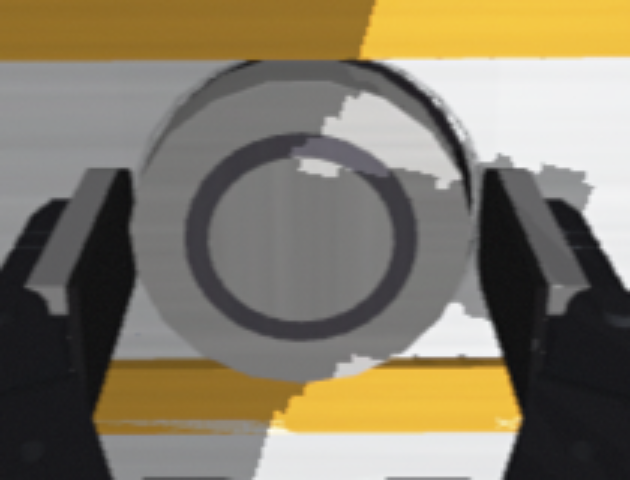

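```bash
python3 -m crank '[[0,0,0,0,0,0],[0,0,0,0,0,0],[0,0,0,0,0,0],[0,0,0,0,0,0]]' 70
python3 -m crank '[[0,-0.3,0,0,0,0],[0,-0.8,0,0,0,0],[0,-1.6,0,0,0,0],[0,-2.6,0,0,0,0],[0,-3.6,0,0,0,0],[0,-4.4,0,0,0,0],[0,-4.8,0,0,0,0],[0,-5,0,0,0,0],[0,-5,0,0,0,0],[0,-5,0,0,0,0],[0,-5,0,0,0,0],[0,-5,0,0,0,0]]'
cat > c.py <<'E'
from h import *
s=robot.state(); im=robot.read_camera('wrist'); cv2.imwrite('pics/w10.png',im[:,:,::-1]); C=cam('wrist',s); f=C[0]
top=robot.read_camera('top')
goto(None,0)
n=np.array([.9659,.2588]);u=np.array([-.2588,.9659])
b=im.astype(int)
for z in (34,38):
    p=558.9*n+42.2*u; ring=[proj(C,[p[0]+28*np.cos(a),p[1]+28*np.sin(a),z]) for a in np.linspace(0,6.28,60)]
    e=cv2.fitEllipse(np.array(ring,np.float32)); print(z,np.round(e[0],1),np.round(e[1],1))
for nme in("tin","bin","screwdriver","disc"): print(nme,[(np.round(d["point"],1).tolist(),round(d["confidence"],2)) for d in robot.mark_of('top',nme)][:2])
E
python3 c.py
```

```text
time: 21.62
ee_pos: [529.0, 185.4, 34.4]
tcp_rot: [-1.073, -1.4, 1.4]
wrist_force: [-1.0, 0.7, 0.2]
grip_width: 70.0
time: 22.62
ee_pos: [528.1, 185.1, 158.0]
tcp_rot: [-1.071, -1.398, 1.401]
wrist_force: [0.1, 0.1, -0.7]
grip_width: 70.1
t 22.72 at [528.35 185.16 158.23] F [ 0.2 -0.2  0.6] w 70.0 tilt/yaw [-0.002 -0.    -1.   ] 105.05
34 [281.9 205.9] [61.4 64.1]
38 [281.9 207.2] [62.3 65. ]
tin [([758.3, 184.4, 1.4], 0.88), ([753.1, -205.6, -2.1], 0.57)]
bin [([753.0, -203.0, -1.4], 0.84), ([571.1, 29.4, 25.8], 0.65)]
screwdriver [([763.1, -11.9, 2.7], 0.58)]
disc [([528.4, 183.5, 21.9], 0.68), ([409.1, -327.6, 3.0], 0.55)]
```

View pics/w10.png

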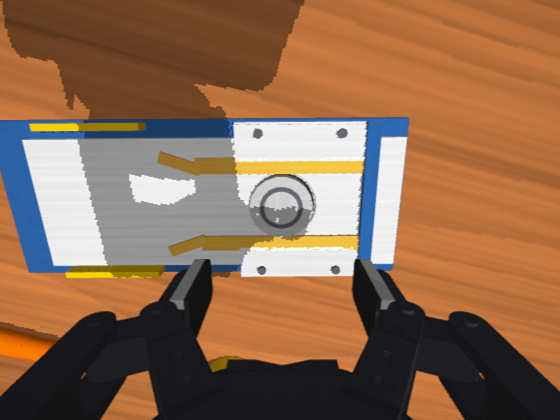

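Run:
```python
from h import *
def ring(im,near,rad):
    g=cv2.cvtColor(im,cv2.COLOR_BGR2GRAY).astype(float); P=[]
    for a in np.linspace(0,2*np.pi,180,endpoint=False):
        r=np.arange(rad*.5,rad*1.35,.1)
        v=cv2.remap(g.astype(np.float32),(near[0]+r*np.cos(a)).astype(np.float32)[None],(near[1]+r*np.sin(a)).astype(np.float32)[None],cv2.INTER_CUBIC)[0]
        k=v.argmin(); P.append((near[0]+r[k]*np.cos(a),near[1]+r[k]*np.sin(a)))
    P=np.array(P,np.float32); e=cv2.fitEllipseAMS(P)
    for _ in range(4):
        q=P-np.array(e[0]); th=np.radians(e[2]); c,s=np.cos(th),np.sin(th)
        d=np.hypot((q[:,0]*c+q[:,1]*s)/(e[1][0]/2),(-q[:,0]*s+q[:,1]*c)/(e[1][1]/2))
        k=abs(d-1)<.06
        if k.sum()>40: e=cv2.fitEllipseAMS(P[k])
    return [np.round(x,2) for x in e],int(k.sum())
w9=cv2.imread('pics/w9.png')
for f,n,r in(('w6',(282,279),36),('w7',(280,284),36),('w8',(280,284),36),('w10',(281.5,207),20)):
    print(f,ring(cv2.imread(f'pics/{f}.png'),n,r))
print('w9/3',ring(w9,(300,237),108))
# predicted ellipse size in tool frame vs disc-top height relative to TCP (ring dia fitted from w7/8: top at TCP+3.7)
m=robot.camera_model('wrist'); C=(210/np.tan(np.radians(m['vertical_fov']/2)),m['cx'],m['cy'],m['mount'][:3,:3],m['mount'][:3,3])
for h in(3.7,-.3,-.5): 
    e=cv2.fitEllipse(np.array([proj(C,[18*np.cos(a),-h,18*np.sin(a)]) for a in np.linspace(0,6.28,60)],np.float32)); print(h,np.round(e[0],2),np.round(e[1],2))
```

```text
w6 ([array([282.42, 276.61]), array([62.  , 74.68]), np.float64(94.42)], 108)
w7 ([array([279.99, 281.28]), array([63.35, 76.08]), np.float64(94.97)], 113)
w8 ([array([279.95, 280.95]), array([63.38, 76.48]), np.float64(94.87)], 110)
w10 ([array([280.94, 206.98]), array([37.73, 39.16]), np.float64(83.68)], 165)
w9/3 ([array([300.79, 231.64]), array([188.21, 214.9 ]), np.float64(90.85)], 99)
3.7 [281.69 281.35] [67.27 76.12]
-0.3 [281.7  277.06] [65.85 74.16]
-0.5 [281.71 276.86] [65.78 74.06]
```

```bash
python3 -c "
from h import *
print(robot.hand_in()); goto(None,0)"
```

```text
the job is handed in; nothing more can be done
None
the job is handed in; nothing more can be done
```

I gripped the steel disc in the red tray, set it flat on the loading end and loosened the fingers to 58 mm. I then pushed it slowly between the rails until it dropped into the pocket at about fixture x = 79 mm. After that I opened the fingers, raised the arm clear and handed in at about 23 s of the 61 s allowed. The hand-in gave no verdict.

**What the last checks showed:**
- **Seated:** the push force, about 2–3 N while sliding, fell to zero when the disc dropped. In the wrist view the disc's ring moved from row 281 to row 277, where a seated disc should show (277.1). The final ring shape fits a level disc.
- **Forces:** the largest force I saw was 5.6 N while gripping in the tray. These are readings at the end of each move, so brief peaks in between would not show. At the drop the arm gave a small jolt of under about 1 mm.
- **Bystanders:** the network's positions for the screwdriver, tin and bin matched the starting ones within about 5 mm.

**What disagreed or was weak:**
- The opening read 53 mm while holding the 56 mm disc.
- The disc's row in the final raised view (207.0) fell nearer the unseated prediction (207.2) than the seated one (205.9). A sideways error of about 1 mm gives the same shift, so I relied on the close view.
- My two-view height for the disc's top in the tray was about 3 mm low (14.6 against 18 mm), so there I used the heights in the text. On the plate I went by first contact.

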